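# Gauge two capped detector sleeves on a leaning pin and sort them

### The job

Try the two aluminium sleeves on the leaning gauge pin, one after the other: slide the sleeve down the pin, open end first, until it stops, then put it away before you touch the other one. A sleeve that goes fully home against the collar is good and is stood upright in the shallow tray; one that stops well short is a reject and is stood upright in the deep box. Leave everything else on the bench where it is.

Things in the scene. Friction and masses are not known exactly. Their poses are not given: they have to be found in the camera images.
- sleeve_1_mid (a point): Capped aluminium sleeve standing on its open end: 90 mm long, 44 mm outside diameter, foot flange 52 mm diameter on the lowest 6 mm, flat closed top, about 0.2 kg. Point: its centre, on the axis 45 mm above the foot; z points to the closed top. Bore 34 mm, 80 mm deep if good, blocked 40 mm up from the foot if faulty; outside they look alike, only the gauge pin tells.
- sleeve_2_mid (a point): Capped aluminium sleeve standing on its open end: 90 mm long, 44 mm outside diameter, foot flange 52 mm diameter on the lowest 6 mm, flat closed top, about 0.2 kg. Point: its centre, on the axis 45 mm above the foot; z points to the closed top. Bore 34 mm, 80 mm deep if good, blocked 40 mm up from the foot if faulty; outside they look alike, only the gauge pin tells.
- gauge_pin: Steel pin, 30 mm diameter, leaning 30 degrees from vertical towards the robot's side; 72 mm long from its 54 mm wide collar, the last 10 mm tapering to 20 mm. Origin: centre of the collar's upper face, 64 mm above the bench; z along the pin to its tip, y level. A good sleeve stops with its foot on the collar (centre 45 mm along z), a reject about 32 mm short of it (centre 77 mm along z).
- gauge: Fixed stand of the gauge pin: steel base plate 150 x 120 mm, 12 mm thick, with a grey block carrying the pin's collar. Origin at the underside, almost below the collar; -x is the side to which the pin leans.
- tray: Shallow open steel tray for good sleeves, 170 x 150 mm, walls 16 mm high and 4 mm thick, floor 4 mm, fixed. Its origin is the centre of its underside; x is across the 170 mm side, z up. Either of the two containers may be on the left or on the right.
- bin: Deep open steel box for rejects, 170 x 150 mm, walls 45 mm high and 4 mm thick, floor 4 mm, fixed. Its origin is the centre of its underside; x is across the 170 mm side, z up. Either of the two containers may be on the left or on the right.
- solvent_bottle: Bystander, loose, to be left alone: amber glass bottle, 60 mm dia, 130 mm tall. Origin at the centre of its underside.
- jar: Bystander, loose, to be left alone: closed glass jar, 64 mm dia, 75 mm tall. Origin at the centre of its underside.
- wrench: Bystander, loose, to be left alone: steel wrench lying flat, 160 mm long. Origin at the centre of its underside.
- screwdriver: Bystander, loose, to be left alone: screwdriver lying flat, 180 mm long. Origin at the centre of its underside.
- beaker: Bystander, loose, to be left alone: open glass beaker, 70 mm dia, 85 mm tall. Origin at the centre of its underside.
- flange: Bystander, loose, to be left alone: small steel flange with a hub, 60 mm dia, 22 mm tall. Origin at the centre of its underside.
- septa_box: Bystander, loose, to be left alone: small cardboard box 70 x 50 x 30 mm. Origin at the centre of its underside.
Not all that is in view belongs to the job. Leave any blue or green look-alike of the bin alone.

How it is judged:
On the way, in this order (a step that is already met when the one before it is completed fails the run):
1. one sleeve is slid down the gauge pin until it stops, the other still where it stood ((((x of sleeve_1_mid in the frame of gauge_pin between -0.006 and 0.006 m and y of sleeve_1_mid in the frame of gauge_pin between -0.006 and 0.006 m and z of sleeve_1_mid in the frame of gauge_pin between 0.035 and 0.05 m and angle between the z axis of sleeve_1_mid and the z axis of gauge_pin, either way round below 0.15 rad) and distance of sleeve_2_mid from where it was at the start of the episode below 0.03 m) or ((x of sleeve_2_mid in the frame of gauge_pin between -0.008 and 0.008 m and y of sleeve_2_mid in the frame of gauge_pin between -0.008 and 0.008 m and z of sleeve_2_mid in the frame of gauge_pin between 0.065 and 0.082 m and angle between the z axis of sleeve_2_mid and the z axis of gauge_pin, either way round below 0.2 rad) and distance of sleeve_1_mid from where it was at the start of the episode below 0.03 m))), for 0.2 s.
2. that sleeve stands upright in its own container (good: tray, reject: box), the other still where it stood ((((x of sleeve_1_mid in the frame of tray between -0.065 and 0.065 m and y of sleeve_1_mid in the frame of tray between -0.055 and 0.055 m and z of sleeve_1_mid in the frame of tray between 0.043 and 0.055 m and angle between sleeve_1_mid's own z axis and vertical below 0.1 rad) and distance of sleeve_2_mid from where it was at the start of the episode below 0.03 m) or ((x of sleeve_2_mid in the frame of bin between -0.065 and 0.065 m and y of sleeve_2_mid in the frame of bin between -0.055 and 0.055 m and z of sleeve_2_mid in the frame of bin between 0.043 and 0.055 m and angle between sleeve_2_mid's own z axis and vertical below 0.1 rad) and distance of sleeve_1_mid from where it was at the start of the episode below 0.03 m))), for 0.2 s.
3. the other sleeve is slid down the gauge pin until it stops, the first still in its container ((((x of sleeve_1_mid in the frame of gauge_pin between -0.006 and 0.006 m and y of sleeve_1_mid in the frame of gauge_pin between -0.006 and 0.006 m and z of sleeve_1_mid in the frame of gauge_pin between 0.035 and 0.05 m and angle between the z axis of sleeve_1_mid and the z axis of gauge_pin, either way round below 0.15 rad) and (x of sleeve_2_mid in the frame of bin between -0.065 and 0.065 m and y of sleeve_2_mid in the frame of bin between -0.055 and 0.055 m and z of sleeve_2_mid in the frame of bin between 0.043 and 0.055 m and angle between sleeve_2_mid's own z axis and vertical below 0.1 rad)) or ((x of sleeve_2_mid in the frame of gauge_pin between -0.008 and 0.008 m and y of sleeve_2_mid in the frame of gauge_pin between -0.008 and 0.008 m and z of sleeve_2_mid in the frame of gauge_pin between 0.065 and 0.082 m and angle between the z axis of sleeve_2_mid and the z axis of gauge_pin, either way round below 0.2 rad) and (x of sleeve_1_mid in the frame of tray between -0.065 and 0.065 m and y of sleeve_1_mid in the frame of tray between -0.055 and 0.055 m and z of sleeve_1_mid in the frame of tray between 0.043 and 0.055 m and angle between sleeve_1_mid's own z axis and vertical below 0.1 rad)))), for 0.2 s.
At the end, for the whole second after the job is handed in: The sleeve that went home stands upright (within 0.1 rad) on the floor of the shallow tray and the one that stopped short stands upright on the floor of the deep box, each with its axis within 65 mm (along x) and 55 mm (along y) of the container's centre (x of sleeve_1_mid in the frame of tray between -0.065 and 0.065 m and y of sleeve_1_mid in the frame of tray between -0.055 and 0.055 m and z of sleeve_1_mid in the frame of tray between 0.043 and 0.055 m and angle between each of sleeve_1_mid, sleeve_2_mid's own z axis and vertical below 0.1 rad and x of sleeve_2_mid in the frame of bin between -0.065 and 0.065 m and y of sleeve_2_mid in the frame of bin between -0.055 and 0.055 m and z of sleeve_2_mid in the frame of bin between 0.043 and 0.055 m); the robot touches nothing.
It fails at once if a bystander is moved by more than 40 mm or knocked over (distance of any of solvent_bottle, jar, wrench, screwdriver, beaker, flange, septa_box from where it was at the start of the episode above 0.04 m or angle between any of solvent_bottle, jar, beaker, flange, septa_box's own z axis and vertical above 0.5 rad).
It also fails if it takes over 72 s, if anything falls off the work surface, if the arm or the gripper's body presses on something with over 40 N, if the wrist force passes 120 N, or if a joint passes its speed limit or range.

### The arm

A 7-joint arm with a two-finger parallel gripper is mounted at the origin on the work surface. World frame = base frame: x ahead of the robot, y to its left, z up, the work surface at z = 0. Lengths are in m, angles in rad, forces in N, time in s.
With the tool pointing down it reaches from about 0.425 to 0.975 m from the base axis. Payload 16.7 kg.
Tool frame: the origin (TCP) lies at the very end of the fingers, on their centre line; the grasp point (between the pads) lies 19 mm behind it; z points along the fingers, y is the direction in which the jaws open and shut (so a half turn about z gives the same grasp; the last joint's range is limited). The gripper opens to 85 mm and grips with 20 to 120 N. Pads are 22 mm wide; open, the fingers measure 114 mm over their backs; the gripper's body (76 mm by 85 mm) begins 54 mm behind the grasp point. The pads swing forward as they close: fully open they stand 13 mm farther back than shut.
Start: joints at [-1.415, 0.426, 0.074, 1.606, -0.034, 1.111, -0.067], TCP at [0.203, 0.644, 0.231] pointing down, gripper open.
Joint ranges: [-2.85, 2.85], [-0.5, 2.14], [-1.23, 1.37], [0.21, 2.46], [-1.02, 4.16], [0.16, 2.05], [-2.73, 2.73]. Speed limits (rad/s): [1.89, 1.89, 2.39, 2.39, 3.01, 3.01, 3.01].

### API

Orientations are given as a unit quaternion [w, x, y, z].
In Python, from cell import sensors, imaging, arm gives the robot as it stands.
- The arm moves only by the tool move_arm, never from a script. Its argument "plan" is text: rows parted by semicolons, each of 7 numbers parted by spaces: the shift along the tool's x, y, z in m, then the turn, a rotation vector about the tool's x, y, z in degrees, then the opening, from -1 (shut) to 1 (fully open). In form: dx dy dz wx wy wz hand; .... A call has 1 to 8 rows; each row shifts and turns the commanded pose from where the row before left it, along the tool's axes as they then stand; what a row does not reach is not made up. A row lasts 1/12 s, in which the tool goes at most 41.7 mm and 7.16 degrees, less where a joint would pass 70% of its speed; a pose out of reach is approached as far as the arm can. A call is refused whole if a number of a shift passes 0.0417 or a number of a turn 7.16, either way. A call with a gripper value outside its range is refused whole. The fingers move at their own pace and stop on an object; "newtons" is the grip in N (left out, the last holds). Time passes only in rows, so rows that do not move let the fingers close. It gives the time, the measured TCP pose, the force and the opening at its end, in the units of the state.
- sensors.get_state(): the state, without advancing time (a new reading comes with each control period).
- imaging.read_camera(name): name is "side" or "top" or "wrist"; returns a dict with "img" (480x640x3 uint8, red, green, blue), "fx", "fy", "cx", "cy" (pixels), "world_to_cam" (4x4, takes a point from world to camera coordinates); the wrist camera has in their place "tool_from_camera" (4x4, takes a point from camera to tool coordinates, whose origin is the TCP and whose axes are the flange's). Camera axes: x right, y down, z forward; pixel columns grow to the right and rows downward; lengths in m; the calibration is good to about 2 mm. A picture is of the moment at which its call begins: read the wrist's pose just before it. There is no depth.
- arm.hand_in(): hands the job in, once; it reports no verdict.
The state is a dict: "time_s": time; "joint_positions": joint angles; "qd": joint speeds; "effort": joint torques, N m; "ee_pos": TCP position; "orientation": TCP orientation; "ft_force": force on the tool from outside, world axes, zero at the start; "wrist_torque": the same for the moment, N m; "gripper_width": finger opening in m.
Only numpy, scipy, OpenCV 4.12 (cv2) and the standard library are available. Lean on these libraries where they do the work, as an engineer would, in place of code of your own. Each camera call takes 0.05 s, during which the arm holds its last target. There are 200 camera calls.

## Working session

There is one attempt and no reset: what is moved stays moved. The work goes in short steps, Python scripts to look and compute and a tool call to move; the robot and the scene stay as the last step left them, time stands still between calls to the robot, and variables do not carry over. Pictures are saved under pics/ and viewed, about 8 in all and at most 12, crops included, and the job is handed in when it is done.

Besides the shell and the picture viewer there is one more tool, called after ">>>" by a JSON object that holds its "name" and its "arguments". move_arm: Moves the arm, as the interface text tells. Its arguments: {"type":"object","properties":{"plan":{"type":"string"},"newtons":{"type":"number"}},"required":["plan"]}

```bash
ls && mkdir -p pics && python3 - <<'E'
from cell import sensors, imaging, arm
import cv2,pickle
print(sensors.get_state())
for n in ["side","top"]:
    d=imaging.read_camera(n); pickle.dump(d,open(n+".pkl","wb"))
    cv2.imwrite(f"pics/{n}0.png",d["img"][...,::-1])
    print(n,d["fx"],d["fy"],d["cx"],d["cy"],d["world_to_cam"].round(4).tolist())
E
```

```text
pics
{'time_s': 0.0, 'joint_positions': array([-1.41549064,  0.42675299,  0.07383915,  1.60662216, -0.03409996,
        1.11077347, -0.06707268]), 'qd': array([ 0.00105876,  0.00071522, -0.00054941, -0.00022751, -0.00131077,
        0.0003664 ,  0.00095515]), 'effort': array([-1.21491681e-03, -9.49815845e+01,  3.76071140e+00, -4.63525164e+01,
        1.92789955e-02,  1.02149433e-02,  7.33915567e-05]), 'ee_pos': array([0.20247123, 0.6434895 , 0.23058955]), 'orientation': array([-5.22195622e-05,  1.51810613e-01,  9.88409387e-01, -6.46321171e-04]), 'ft_force': array([-0.40648216,  0.21895629, -1.28896033]), 'wrist_torque': array([-0.02644343, -0.00021192,  0.01681582]), 'gripper_width': 0.08540554944486092}
side 448.5102791046225 448.5102791046225 325.17534413913273 230.44313485877558 [[0.8101, -0.5862, 0.0079, -0.3355], [-0.3391, -0.4794, -0.8094, 0.2324], [0.4783, 0.6531, -0.5872, 1.0681], [0.0, 0.0, 0.0, 1.0]]
top 620.4479239699455 620.4479239699455 321.6897331594261 237.04240281492272 [[-0.0108, -0.9999, 0.0131, 0.0492], [-0.9917, 0.009, -0.1286, 0.4573], [0.1285, -0.0144, -0.9916, 1.6183], [0.0, 0.0, 0.0, 1.0]]
```

View pics/top0.png

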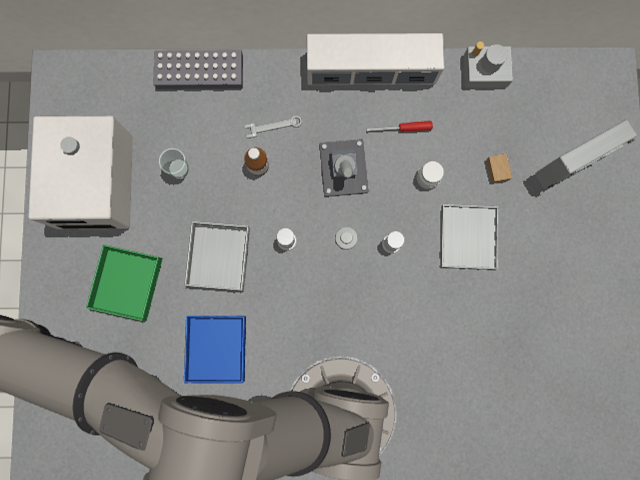

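View pics/side0.png

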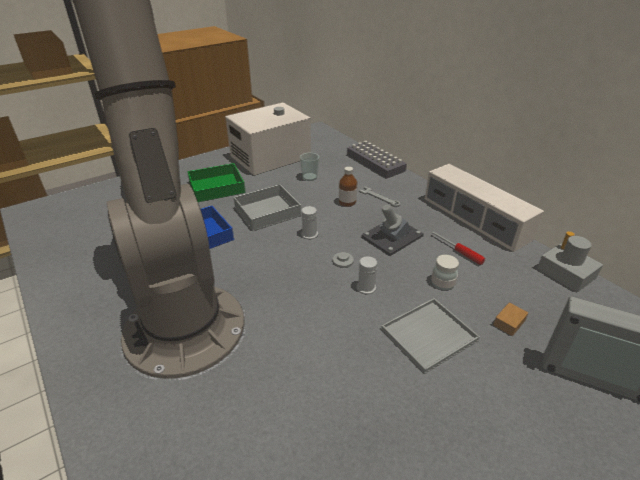

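Top view: sleeves at (286,238) and (393,241), the gauge at (345,168), the deep box at (217,257) and the shallow tray at (469,237). The side view agrees. Next I zoom in to measure.

```bash
python3 - <<'E'
import cv2,pickle,numpy as np
t=pickle.load(open("top.pkl","rb"))["img"][...,::-1]; s=pickle.load(open("side.pkl","rb"))["img"][...,::-1]
a=cv2.resize(t[130:260,270:410],None,fx=4,fy=4,interpolation=cv2.INTER_CUBIC)
cv2.imwrite("pics/topc.png",a)
b=cv2.resize(s[190:310,290:450],None,fx=5,fy=5,interpolation=cv2.INTER_CUBIC)
cv2.imwrite("pics/sidec.png",b)
E
```

```text
(no output)
```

View pics/topc.png

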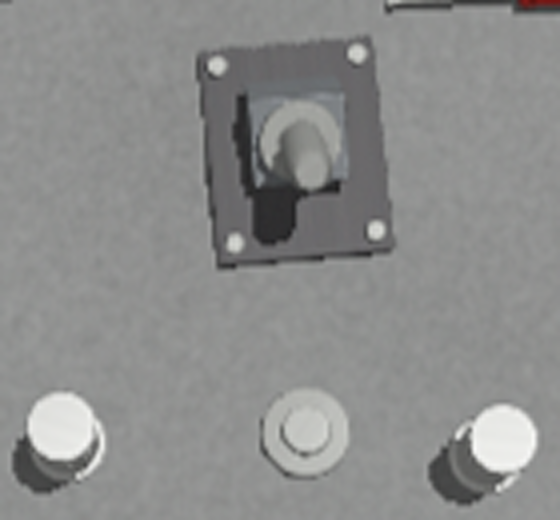

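View pics/sidec.png

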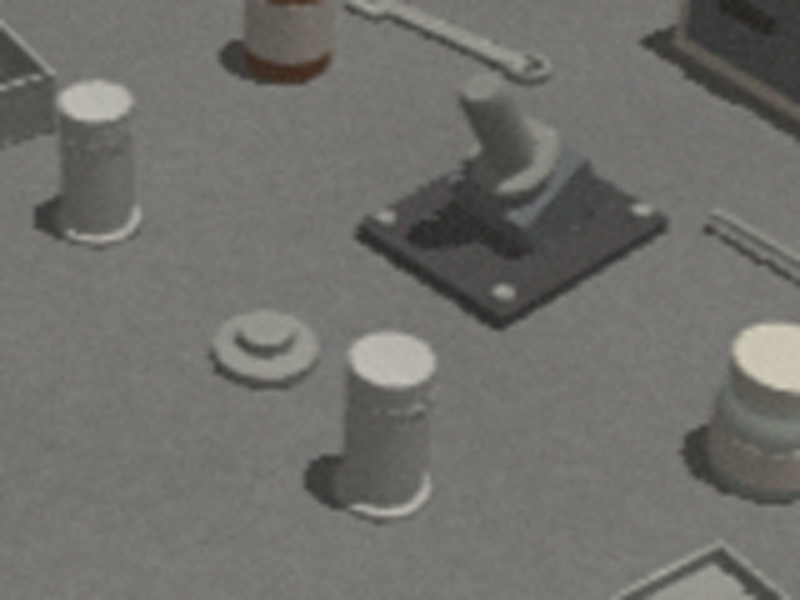

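Zooms: sleeve tops at top-crop (62,427) and (502,438), pin tip at about (312,172), and plate screws at (218,66), (357,54), (376,230) and (235,243). The pin leans toward the robot with a slight yaw.

```bash
cat > h.py <<'E'
import numpy as np, pickle, cv2
from scipy.spatial.transform import Rotation as Rot
cams={n:pickle.load(open(f"{n}.pkl","rb")) for n in("top","side")}
def ray(n,u,v):
    d=cams[n];M=d["world_to_cam"];R=M[:3,:3]
    k=R.T@np.array([(u-d["cx"])/d["fx"],(v-d["cy"])/d["fy"],1]); return -R.T@M[:3,3],k/np.linalg.norm(k)
def atz(n,u,v,z):
    c,k=ray(n,u,v); return (c+k*(z-c[2])/k[2]).round(4)
def tri(a,b):
    A=np.zeros((3,3));B=np.zeros(3)
    for n,p in(("top",a),("side",b)):
        c,k=ray(n,*p);P=np.eye(3)-np.outer(k,k);A+=P;B+=P@c
    return np.linalg.solve(A,B).round(4)
T=lambda x,y:(270+(x-1.5)/4,130+(y-1.5)/4)
S=lambda x,y:(290+(x-2)/5,190+(y-2)/5)
E
python3 - <<'E'
from h import *
for nm,a,b in(("L",(62,427),(95,102)),("R",(502,438),(391,360))):
    print(nm,tri(T(*a),S(*b)),atz("top",*T(*a),.09),atz("side",*S(*b),.09))
print("tip",tri(T(312,172),S(484,88)))
w=[atz("top",*T(*p),.013) for p in((218,66),(357,54),(376,230),(235,243))];print(np.array(w));print("mean",np.mean(w,0))
d=w[0]+w[1]-w[2]-w[3];print("yaw",np.degrees(np.arctan2(d[1],d[0])))
ws=[atz("side",*S(*p),.013) for p in((385,217),(641,210),(503,292))];print(np.array(ws))
print("collar",atz("top",*T(299,140),.064), atz("side",*S(525,160),.064))
for nm,p,z in(("flange",(346,238),.02),("jar",(430,172),.075),("bottle",(254,155),.13),("septa",(499,167),.03)):print(nm,atz("top",*p,z))
for nm,z,c in(("bin",.045,((192,223),(248,225),(242,291),(186,288))),("tray",.016,((442,206),(496,206),(497,269),(441,268)))):
    w=np.array([atz("top",*p,z) for p in c]);print(nm,w.tolist(),w.mean(0),np.linalg.norm(w[0]-w[1]),np.linalg.norm(w[1]-w[2]))
E
```

```text
L [0.4529 0.1387 0.0896] [0.4525 0.1389 0.09  ] [0.4529 0.1381 0.09  ]
R [ 0.4431 -0.1427  0.0885] [ 0.4428 -0.1424  0.09  ] [ 0.442 -0.144  0.09 ]
tip [ 0.61   -0.0221  0.1258]
[[ 0.7104  0.035   0.013 ]
 [ 0.7182 -0.0602  0.013 ]
 [ 0.5954 -0.0709  0.013 ]
 [ 0.5872  0.0249  0.013 ]]
mean [ 0.6528 -0.0178  0.013 ]
yaw 4.833025673981041
[[ 0.5903  0.029   0.013 ]
 [ 0.7228 -0.0559  0.013 ]
 [ 0.5987 -0.0671  0.013 ]]
collar [ 0.6455 -0.0169  0.064 ] [ 0.647  -0.0266  0.064 ]
flange [ 0.4558 -0.0204  0.02  ]
jar [ 0.6213 -0.2407  0.075 ]
bottle [0.6557 0.2151 0.13  ]
septa [ 0.6443 -0.4369  0.03  ]
bin [[0.4961, 0.3855, 0.045], [0.4895, 0.2385, 0.045], [0.3164, 0.2532, 0.045], [0.3256, 0.3983, 0.045]] [0.4069   0.318875 0.045   ] 0.1471480886726022 0.17372305546472522
tray [[0.5411, -0.2815, 0.016], [0.5399, -0.4279, 0.016], [0.3692, -0.4226, 0.016], [0.3734, -0.2728, 0.016]] [ 0.4559 -0.3512  0.016 ] 0.14640491795018365 0.17078225903178593
```

```bash
cat >> h.py <<'E'
yaw=np.radians(4.83)
PZ=np.array([-.5*np.cos(yaw),-.5*np.sin(yaw),3**.5/2]); COL=np.array([.646,-.019,.064])
def tool(z,psi=yaw):
    y=np.array([-np.sin(psi),np.cos(psi),0]);z=np.array(z)/np.linalg.norm(z);y=y-z*(y@z);y/=np.linalg.norm(y)
    return Rot.from_matrix(np.c_[np.cross(y,z),y,z])
DOWN=tool([0,0,-1]); PIN=tool(-PZ)
def pose():
    from cell import sensors
    s=sensors.get_state();q=s["orientation"];return s["ee_pos"],Rot.from_quat([*q[1:],q[0]]),s
def rows(p0,R0,p1,R1,n):
    w=(R0.inv()*R1).as_rotvec()/n; d=(np.array(p1)-p0)/n; out=[]
    for i in range(n):
        out.append(np.r_[R0.inv().apply(d)*1,np.degrees(w)]);R0=R0*Rot.from_rotvec(w)
    for r in out: print(*r[:3].round(4),*r[3:].round(2))
E
python3 - <<'E'
from h import *
p,R,s=pose(); rows(p,R,[.4527,.1385,.17],DOWN,16)
E
```

```text
-0.0244 -0.0254 0.0038 -0.0 -0.0 -1.39
-0.0238 -0.026 0.0038 -0.0 -0.0 -1.39
-0.0231 -0.0266 0.0038 -0.0 -0.0 -1.39
-0.0225 -0.0271 0.0038 -0.0 -0.0 -1.39
-0.0218 -0.0277 0.0038 -0.0 -0.0 -1.39
-0.0211 -0.0282 0.0038 -0.0 -0.0 -1.39
-0.0204 -0.0287 0.0038 -0.0 -0.0 -1.39
-0.0197 -0.0292 0.0038 -0.0 -0.0 -1.39
-0.019 -0.0296 0.0038 -0.0 -0.0 -1.39
-0.0183 -0.0301 0.0038 -0.0 -0.0 -1.39
-0.0176 -0.0305 0.0038 -0.0 -0.0 -1.39
-0.0168 -0.031 0.0038 -0.0 -0.0 -1.39
-0.016 -0.0314 0.0038 -0.0 -0.0 -1.39
-0.0153 -0.0317 0.0038 -0.0 -0.0 -1.39
-0.0145 -0.0321 0.0038 -0.0 -0.0 -1.39
-0.0137 -0.0324 0.0038 -0.0 -0.0 -1.39
```

>>> {"name": "move_arm", "arguments": {"plan": "-0.024 -0.025 0.004 0 0 -1.4 1;-0.024 -0.026 0.004 0 0 -1.4 1;-0.023 -0.027 0.004 0 0 -1.4 1;-0.022 -0.027 0.004 0 0 -1.4 1;-0.022 -0.028 0.004 0 0 -1.4 1;-0.021 -0.028 0.004 0 0 -1.4 1;-0.02 -0.029 0.004 0 0 -1.4 1;-0.02 -0.029 0.004 0 0 -1.4 1"}}

```text
time_s: 0.77
ee_pos: [0.3272, 0.3896, 0.199]
orientation: [-0.0, 0.054, 0.999, -0.0]
ft_force: [1.1, 0.4, 0.5]
gripper_width: 0.0852
```

>>> {"name": "move_arm", "arguments": {"plan": "-0.019 -0.03 0.004 0 0 -1.4 1;-0.018 -0.03 0.004 0 0 -1.4 1;-0.018 -0.03 0.004 0 0 -1.4 1;-0.017 -0.031 0.004 0 0 -1.4 1;-0.016 -0.031 0.004 0 0 -1.4 1;-0.015 -0.032 0.004 0 0 -1.4 1;-0.014 -0.032 0.004 0 0 -1.4 1;-0.014 -0.032 0.004 0 0 -1.4 1"}}

```text
time_s: 1.43
ee_pos: [0.4523, 0.1382, 0.1671]
orientation: [-0.0, -0.044, 0.999, 0.0]
ft_force: [1.7, -0.2, -0.1]
gripper_width: 0.0858
```

```bash
python3 - <<'E'
from h import *
from cell import imaging
p,R,s=pose(); d=imaging.read_camera("wrist"); pickle.dump((p,R.as_quat(),d),open("w1.pkl","wb"))
cv2.imwrite("pics/w1.png",d["img"][...,::-1]); print(p,s["time_s"],d["fx"],d["tool_from_camera"].round(3).tolist())
X=R.inv().apply(np.array([.4527,.1385,.09])-p); c=np.linalg.inv(d["tool_from_camera"])@np.r_[X,1]
print("pred top centre px",d["fx"]*c[0]/c[2]+d["cx"],d["fy"]*c[1]/c[2]+d["cy"])
rows(p,R,[.4527,.1385,.051],DOWN,4)
E
```

```text
[0.45231553 0.13818022 0.16711672] 1.4333 365.7392535098175 [[0.001, -0.959, -0.282, 0.072], [1.0, 0.001, 0.001, -0.001], [-0.001, -0.282, 0.959, -0.143], [0.0, 0.0, 0.0, 1.0]]
pred top centre px 318.22661605370206 250.633502934754
-0.0001 0.0001 0.029 0.0 -0.0 0.04
-0.0001 0.0001 0.029 0.0 -0.0 0.04
-0.0001 0.0001 0.029 0.0 -0.0 0.04
-0.0001 0.0001 0.029 0.0 -0.0 0.04
```

View pics/w1.png

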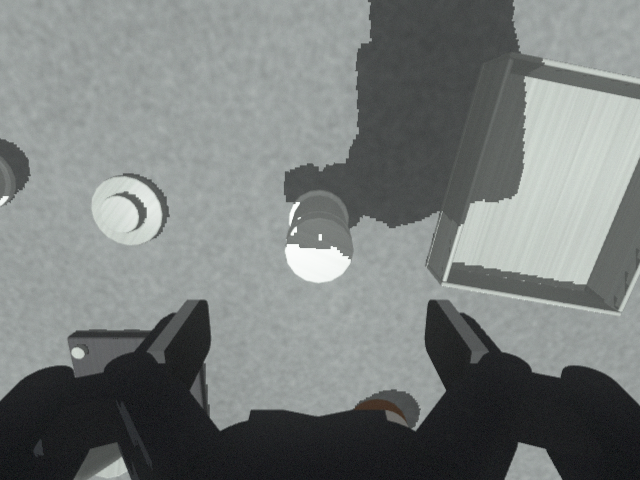

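The wrist view shows the sleeve top disc centred at about (319,250) against a predicted (318,251), so the position agrees. Now I descend and grip.

>>> {"name": "move_arm", "arguments": {"plan": "0 0 0.029 0 0 0 1;0 0 0.029 0 0 0 1;0 0 0.029 0 0 0 1;0 0 0.029 0 0 0 1;0 0 0 0 0 0 1;0 0 0 0 0 0 -1;0 0 0 0 0 0 -1;0 0 0 0 0 0 -1", "newtons": 60}}

```text
time_s: 2.15
ee_pos: [0.4531, 0.1404, 0.0529]
orientation: [0.001, -0.043, 0.999, 0.001]
ft_force: [0.0, 0.4, -0.0]
gripper_width: 0.0518
```

>>> {"name": "move_arm", "arguments": {"plan": "0 0 0 0 0 0 -1;0 0 0 0 0 0 -1;0 0 0 0 0 0 -1;0 0 0 0 0 0 -1;0 0 0 0 0 0 -1"}}

```text
time_s: 2.57
ee_pos: [0.4532, 0.1402, 0.053]
orientation: [0.001, -0.043, 0.999, 0.001]
ft_force: [-1.2, -3.1, 10.5]
gripper_width: 0.0427
```

```bash
python3 - <<'E'
from h import *
p,R,s=pose();print(p,s["gripper_width"],s["ft_force"])
pre=COL+PZ*.150; print("pre",pre)
print("lift+translate"); up=p+[0,0,.17]; rows(p,R,up,R,5)
rows(up,R,pre+[-.02,0,.04],PIN,8)
rows(pre+[-.02,0,.04],PIN,pre,PIN,3)
E
```

```text
[0.45317331 0.14023021 0.05303582] 0.042715695493095916 [-1.21587132 -3.12975392 10.47593884]
pre [ 0.57126633 -0.02531497  0.19390381]
lift+translate
-0.0001 0.0 -0.034 0.0 0.0 0.0
-0.0001 0.0 -0.034 0.0 0.0 0.0
-0.0001 0.0 -0.034 0.0 0.0 0.0
-0.0001 0.0 -0.034 0.0 0.0 0.0
-0.0001 0.0 -0.034 0.0 0.0 0.0
-0.0104 -0.0217 -0.0014 0.01 -3.73 0.01
-0.0105 -0.0217 -0.0007 0.01 -3.73 0.01
-0.0105 -0.0217 0.0 0.01 -3.73 0.01
-0.0105 -0.0217 0.0007 0.01 -3.73 0.01
-0.0105 -0.0217 0.0014 0.01 -3.73 0.01
-0.0103 -0.0217 0.0021 0.01 -3.73 0.01
-0.0102 -0.0217 0.0028 0.01 -3.73 0.01
-0.01 -0.0217 0.0034 0.01 -3.73 0.01
0.0009 -0.0006 0.0149 0.0 0.0 0.0
0.0009 -0.0006 0.0149 0.0 0.0 0.0
0.0009 -0.0006 0.0149 0.0 0.0 0.0
```

>>> {"name": "move_arm", "arguments": {"plan": "0 0 -0.034 0 0 0 -1;0 0 -0.034 0 0 0 -1;0 0 -0.034 0 0 0 -1;0 0 -0.034 0 0 0 -1;0 0 -0.034 0 0 0 -1"}}

```text
time_s: 2.98
ee_pos: [0.4519, 0.1397, 0.2243]
orientation: [0.001, -0.043, 0.999, 0.0]
ft_force: [1.0, 1.3, -1.1]
gripper_width: 0.0423
```

>>> {"name": "move_arm", "arguments": {"plan": "-0.0104 -0.0217 -0.0014 0 -3.73 0 -1;-0.0105 -0.0217 -0.0007 0 -3.73 0 -1;-0.0105 -0.0217 0 0 -3.73 0 -1;-0.0105 -0.0217 0.0007 0 -3.73 0 -1;-0.0105 -0.0217 0.0014 0 -3.73 0 -1;-0.0103 -0.0217 0.0021 0 -3.73 0 -1;-0.0102 -0.0217 0.0028 0 -3.73 0 -1;-0.01 -0.0217 0.0034 0 -3.73 0 -1"}}

```text
time_s: 3.65
ee_pos: [0.5507, -0.027, 0.2338]
orientation: [0.26, -0.041, 0.965, 0.011]
ft_force: [1.1, 0.2, -1.8]
gripper_width: 0.0425
```

```bash
python3 - <<'E'
from h import *
from cell import imaging
p,R,s=pose();print(p,s["gripper_width"],s["ft_force"],s["time_s"])
pre=COL+PZ*.150; rows(p,R,pre,PIN,3)
out=[]
for n,c,f in(("side",(340,130,160,120),3),("top",(300,110,120,120),3)):
    d=imaging.read_camera(n);x,y,w,h=c
    out.append(cv2.resize(d["img"][y:y+h,x:x+w,::-1],(400,int(400*h/w)),interpolation=cv2.INTER_CUBIC))
H=max(o.shape[0] for o in out);cv2.imwrite("pics/pre.png",np.hstack([cv2.copyMakeBorder(o,0,H-o.shape[0],0,0,0) for o in out]))
d=imaging.read_camera("wrist");cv2.imwrite("pics/w2.png",d["img"][...,::-1])
E
```

```text
[ 0.55072841 -0.02704295  0.23377032] 0.04253155584868354 [ 1.11457492  0.16217925 -1.7601441 ] 3.65
0.0007 -0.0 0.0149 0.02 0.05 0.02
0.0007 -0.0 0.0149 0.02 0.05 0.02
0.0007 -0.0 0.0149 0.02 0.05 0.02
```

View pics/pre.png

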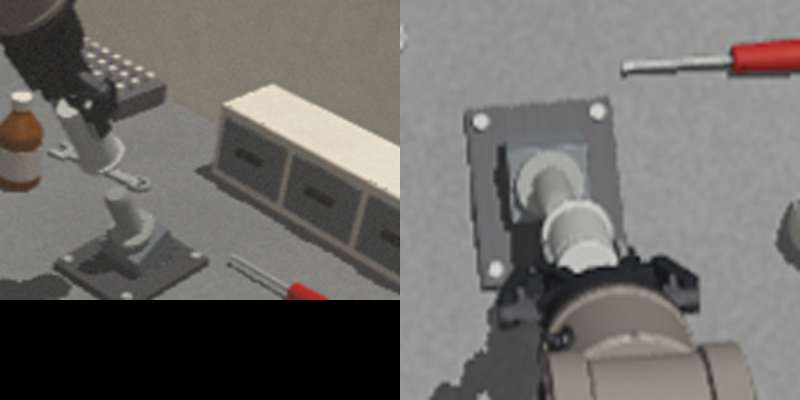

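```bash
python3 - <<'E'
from h import *
p,R,s=pose();tz=R.apply([0,0,1])
P=dict(col=COL,tip=COL+.072*PZ,foot=p+.053*tz,top=p-.037*tz)
for k,X in P.items():
    o=[]
    for n in("side","top"):
        d=cams[n];c=d["world_to_cam"]@np.r_[X,1];u=d["fx"]*c[0]/c[2]+d["cx"];v=d["fy"]*c[1]/c[2]+d["cy"]
        o.append(((u-340)*2.5,(v-130)*2.5) if n=="side" else (400+(u-300)*10/3,(v-110)*10/3))
    print(k,np.round(o,0).tolist())
E
```

```text
col [[131.0, 226.0], [551.0, 181.0]]
tip [[115.0, 193.0], [559.0, 207.0]]
foot [[99.0, 157.0], [569.0, 234.0]]
top [[74.0, 106.0], [582.0, 273.0]]
```

View pics/w2.png

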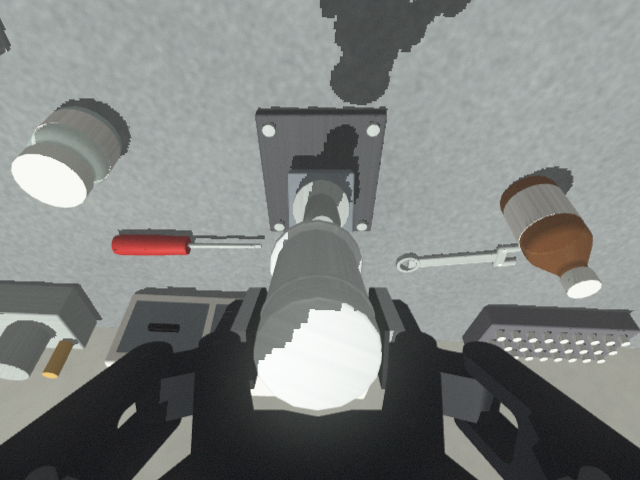

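```bash
python3 - <<'E'
from h import *
from cell import imaging
p,R,s=pose();d=imaging.read_camera("wrist");pickle.dump((p,R.as_quat(),d),open("w2.pkl","wb"))
Mi=np.linalg.inv(d["tool_from_camera"])
def pr(X):
    c=Mi@np.r_[X,1];return np.round([d["fx"]*c[0]/c[2]+d["cx"],d["fy"]*c[1]/c[2]+d["cy"],c[2]],2)
W=lambda X:pr(R.inv().apply(X-p))
print("col",W(COL),"tip",W(COL+.072*PZ)); print("foot",pr([0,0,.053]),"flange top",pr([0,0,.047]),"top",pr([0,0,-.037]))
yaw_x=np.array([np.cos(yaw),np.sin(yaw),0]);yy=np.array([-np.sin(yaw),np.cos(yaw),0])
C=np.array([.6528,-.0178,.013])
print("screws",[W(C+a*.0625*yaw_x+b*.0475*yy)[:2].tolist() for a in(-1,1) for b in(-1,1)])
g=cv2.cvtColor(d["img"],cv2.COLOR_RGB2GRAY)
im=cv2.resize(d["img"][100:420,240:400,::-1],None,fx=3.0,fy=1.85,interpolation=cv2.INTER_CUBIC);cv2.imwrite("pics/w2c.png",im)
for v in(112,205,260,270,280):print(v,g[v,262:390:2])
E
```

```text
col [317.41 210.42   0.34] tip [3.1762e+02 2.3012e+02 2.8000e-01]
foot [3.1774e+02 2.6247e+02 2.1000e-01] flange top [3.1776e+02 2.6620e+02 2.0000e-01] top [3.1838e+02 3.5514e+02 1.2000e-01]
screws [[266.78, 128.87], [369.18, 128.8], [277.37, 225.55], [358.24, 225.46]]
112 [ 55  57  55  56  52  56  54  53  55  59  54  56  54  55  58  58  54  53
  52  56  59  54  56  52  54  57  54  56  56  56  55  56  54  51  55  54
  50  54  54  54  57  53  56  54  54  54  54  54  57  55  51  54  56  56
  57  52  56  54  55  56  55  99 161 157]
205 [169 166  98 102 101 107 107 107 105 103 106 105 124 157 154 201 201 199
 197 196 203 102  90  93  89  91  92  95  92  92  96  93  93  93  90  92
 100 126 196 199 195 201 184 153 141  95 103 103 108 106 102 102 105 103
  98 111 151 156 159 163 162 157 157 161]
260 [158 164 168 161 195 242 244 220 108 112 115 113 111 115 113 116 117 113
 115 113 114 114 113 112 115 112 112 114 111 112 112 110 116 115 114 114
 119 114 111 114 109 115 110 113 109 111 109 123 126 143 144 169 171 163
 166 160 167 166 168 166 162 161 163 163]
270 [156 163 166 166 208 245 120 111 111 113 115 116 112 115 114 116 117 116
 114 112 113 115 116 113 114 112 112 115 113 110 116 116 111 114 117 119
 113 116 112 112 116 112 111 113 112 112 111 112 126 216 163 166 165 165
 163 162 166 166 168 169 172 169 168 168]
280 [162 162 161 159 155 110 112 109 110 114 115 113 113 112 111 120 118 117
 117 115 114 114 114 114 113 115 115 116 113 114 112 116 115 113 114 116
 115 119 119 118 122 120 110 111 112 114 113 113 115 115 129 163 163 163
 167 163 163 168 171 169 165 170 170 167]
```

View pics/w2c.png

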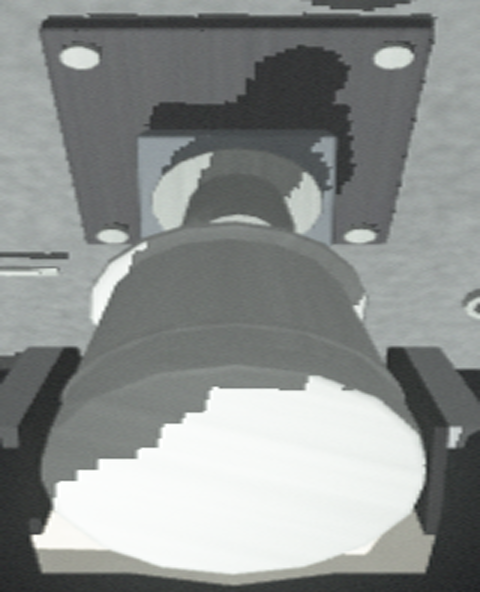

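The wrist zoom puts the pin about 1.3 mm toward +y of the model and the sleeve foot about 0.7 mm toward −y. I correct by +2 mm in tool y, −1 mm in x, then engage.

>>> {"name": "move_arm", "arguments": {"plan": "0 0.002 0.015 0 0 0 -1;0 0 0.015 0 0 0 -1;0 0 0.015 0 0 0 -1;0 0 0.012 0 0 0 -1;0 0 0.012 0 0 0 -1;0 0 0.01 0 0 0 -1;0 0 0 0 0 0 -1"}}

```text
time_s: 4.43
ee_pos: [0.5892, -0.0195, 0.1621]
orientation: [0.256, -0.042, 0.966, 0.011]
ft_force: [-1.0, -2.4, -5.1]
gripper_width: 0.0424
```

```bash
cat >> h.py <<'E'
def pinrep():
    p,R,s=pose();B=np.c_[np.cross([-np.sin(yaw),np.cos(yaw),0],PZ),[-np.sin(yaw),np.cos(yaw),0],PZ]
    print("TCP in pin frame mm",(1e3*B.T@(p-COL)).round(1),"F in pin",(B.T@s["ft_force"]).round(1),"tau",np.round(s["wrist_torque"],2),"w",s["gripper_width"].round(4),"t",s["time_s"])
E
python3 -c "
from h import *
pinrep()"
```

```text
Traceback (most recent call last):
  File "h.py", line 32, in pinrep
    print("TCP in pin frame mm",(1e3*B.T@(p-COL)).round(1),"F in pin",(B.T@s["ft_force"]).round(1),"tau",np.round(s["wrist_torque"],2),"w",s["gripper_width"].round(4),"t",s["time_s"])
                                                                                                                                           ^^^^^^^^^^^^^^^^^^^^^^^^
AttributeError: 'float' object has no attribute 'round'
```

>>> {"name": "move_arm", "arguments": {"plan": "0 0.002 0.004 0 0 0 -1;0 0 0.006 0 0 0 -1;0 0 0.006 0 0 0 -1;0 0 0 0 0 0 -1"}}

```text
time_s: 4.77
ee_pos: [0.5972, -0.0185, 0.1493]
orientation: [0.257, -0.041, 0.966, 0.011]
ft_force: [3.0, -10.5, -9.5]
gripper_width: 0.0426
```

```bash
sed -i 's/s\["gripper_width"\].round(4)/round(s["gripper_width"],4)/' h.py; python3 -c "
from h import *
pinrep()"
```

```text
TCP in pin frame mm [ 0.5  4.6 98.2] F in pin [ -2.9 -10.7  -9.3] tau [-2.6   0.87 -1.39] w 0.0426 t 4.7667
```

The foot is now about 27 mm onto the pin. There is a −10.7 N lateral force in y, so I back off 2 mm and continue.

>>> {"name": "move_arm", "arguments": {"plan": "0 -0.002 0.003 0 0 0 -1;0 0 0.005 0 0 0 -1;0 0 0.005 0 0 0 -1;0 0 0 0 0 0 -1"}}

```text
time_s: 5.1
ee_pos: [0.6037, -0.0187, 0.1385]
orientation: [0.257, -0.041, 0.965, 0.012]
ft_force: [-4.6, -7.3, 1.3]
gripper_width: 0.0425
```

```bash
python3 -c "
from h import *
pinrep()"
```

```text
TCP in pin frame mm [ 0.7  3.9 85.6] F in pin [-3.9 -6.9  3.7] tau [-1.46  1.29 -0.68] w 0.0425 t 5.1
```

>>> {"name": "move_arm", "arguments": {"plan": "0 -0.001 0.004 0 0 0 -1;0 0 0.004 0 0 0 -1;0 0 0.003 0 0 0 -1;0 0 0 0 0 0 -1"}}

```text
time_s: 5.43
ee_pos: [0.6106, -0.0188, 0.1314]
orientation: [0.259, -0.041, 0.965, 0.012]
ft_force: [-22.4, -3.7, 37.1]
gripper_width: 0.0428
```

```bash
python3 -c "
from h import *
pinrep()"
```

```text
TCP in pin frame mm [ 3.1  3.2 76. ] F in pin [-1.  -1.8 43.4] tau [-0.42  0.71 -0.41] w 0.0428 t 5.4333
```

It stopped with 43 N axial. I relax and look to see where the foot is.

>>> {"name": "move_arm", "arguments": {"plan": "0 0 -0.002 0 0 0 -1;0 0 0 0 0 0 -1;0 0 0 0 0 0 -1"}}

```text
time_s: 5.68
ee_pos: [0.6093, -0.0189, 0.1318]
orientation: [0.258, -0.042, 0.965, 0.011]
ft_force: [3.4, -2.3, 3.0]
gripper_width: 0.0423
```

```bash
python3 - <<'E'
from h import *
from cell import imaging
pinrep()
d=imaging.read_camera("side")["img"];a=cv2.resize(d[170:250,345:425,::-1],(400,400),interpolation=cv2.INTER_CUBIC)
d=imaging.read_camera("wrist")["img"];b=cv2.resize(d[180:420,240:400,::-1],(267,400),interpolation=cv2.INTER_CUBIC)
cv2.imwrite("pics/seat1.png",np.hstack([a,b]))
E
```

```text
TCP in pin frame mm [ 2.3  3.1 77. ] F in pin [ 4.3 -2.6  1. ] tau [-0.73 -0.59 -0.39] w 0.0423 t 5.6833
```

View pics/seat1.png

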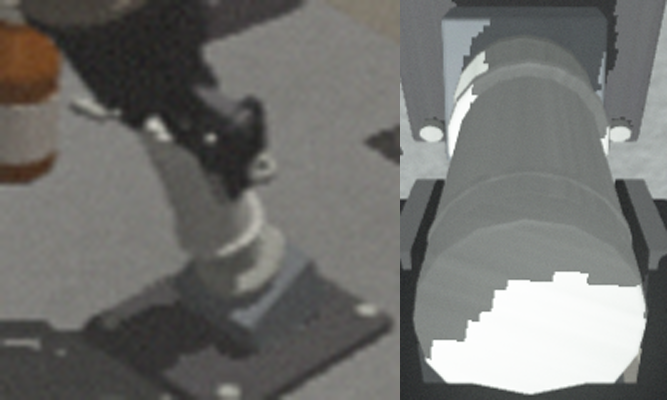

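The flange stands clear of the collar, a gap of about 30 mm. In the wrist view the top disc has grown by about 10%, so the sleeve slid up in the grip by about 9 mm. The foot is therefore about 33 mm short: this one is the **reject**. Next I withdraw along the pin and take it to the deep box.

>>> {"name": "move_arm", "arguments": {"plan": "0 0 -0.005 0 0 0 -1;0 0 -0.012 0 0 0 -1;0 0 -0.015 0 0 0 -1;0 0 -0.02 0 0 0 -1;0 0 -0.02 0 0 0 -1;0 0 -0.02 0 0 0 -1;0 0 0 0 0 0 -1"}}

```text
time_s: 6.37
ee_pos: [0.5705, -0.02, 0.199]
orientation: [0.258, -0.045, 0.965, 0.012]
ft_force: [1.0, -0.2, -1.9]
gripper_width: 0.0427
```

```bash
python3 - <<'E'
from h import *
pinrep();p,R,s=pose()
rows(p,R,[.4069,.3189,.20],DOWN,12)
E
```

```text
TCP in pin frame mm [  2.2   5.4 154.6] F in pin [-0.1 -0.3 -2.1] tau [-0.1   0.63 -0.02] w 0.0427 t 6.3667
0.0095 0.0294 -0.0056 0.01 2.5 0.04
0.0097 0.0294 -0.0051 0.01 2.5 0.04
0.0099 0.0294 -0.0047 0.01 2.5 0.04
0.0102 0.0294 -0.0043 0.01 2.5 0.04
0.0104 0.0293 -0.0038 0.01 2.5 0.04
0.0105 0.0293 -0.0034 0.01 2.5 0.04
0.0107 0.0293 -0.0029 0.01 2.5 0.04
0.0108 0.0293 -0.0025 0.01 2.5 0.04
0.0109 0.0293 -0.002 0.01 2.5 0.04
0.011 0.0293 -0.0015 0.01 2.5 0.04
0.0111 0.0293 -0.001 0.01 2.5 0.04
0.0112 0.0293 -0.0006 0.01 2.5 0.04
```

>>> {"name": "move_arm", "arguments": {"plan": "0.0095 0.029 -0.0056 0 2.5 0 -1;0.0097 0.029 -0.005 0 2.5 0 -1;0.01 0.029 -0.0047 0 2.5 0 -1;0.01 0.029 -0.0043 0 2.5 0 -1;0.0104 0.029 -0.0038 0 2.5 0 -1;0.0105 0.029 -0.0034 0 2.5 0 -1;0.0107 0.029 -0.003 0 2.5 0 -1;0.0108 0.029 -0.0025 0 2.5 0 -1"}}

```text
time_s: 7.03
ee_pos: [0.474, 0.1779, 0.196]
orientation: [0.106, -0.047, 0.993, 0.008]
ft_force: [0.5, -0.1, -1.1]
gripper_width: 0.0424
```

>>> {"name": "move_arm", "arguments": {"plan": "0.0109 0.029 -0.002 0 2.5 0 -1;0.011 0.029 -0.0015 0 2.5 0 -1;0.011 0.029 -0.001 0 2.5 0 -1;0.011 0.029 -0.0006 0 2.5 0 -1;0 0 0 0 0 0 -1"}}

```text
time_s: 7.45
ee_pos: [0.4185, 0.2931, 0.1941]
orientation: [0.018, -0.05, 0.999, 0.004]
ft_force: [-0.5, 0.9, -1.9]
gripper_width: 0.0421
```

```bash
python3 - <<'E'
from h import *
from cell import imaging
p,R,s=pose();print(p,s["ft_force"]);rows(p,R,[.4069,.3189,.07],DOWN,4)
d=imaging.read_camera("wrist");cv2.imwrite("pics/w3.png",d["img"][...,::-1])
g=cv2.cvtColor(d["img"],cv2.COLOR_RGB2GRAY)
Mi=np.linalg.inv(d["tool_from_camera"])
def pr(X):
    c=Mi@np.r_[X,1];return np.round([d["fx"]*c[0]/c[2]+d["cx"],d["fy"]*c[1]/c[2]+d["cy"],c[2]],3)
for h in(.037,.046,.050):
    t=np.linspace(0,6.283,73);E=np.array([pr([.022*np.cos(a),.022*np.sin(a),-h])[:2] for a in t]);print(h,E.min(0),E.max(0))
E
```

```text
[0.4185182  0.29307245 0.19414201] [-0.45823846  0.93267705 -1.92596711]
0.0034 0.0065 0.031 0.09 0.53 0.22
0.0031 0.0066 0.031 0.09 0.53 0.22
0.0029 0.0066 0.031 0.09 0.53 0.22
0.0026 0.0066 0.031 0.09 0.53 0.22
0.037 [252.533 296.115] [384.28  410.775]
0.046 [247.606 309.377] [389.415 430.925]
0.05 [245.167 315.981] [391.959 440.844]
```

View pics/w3.png

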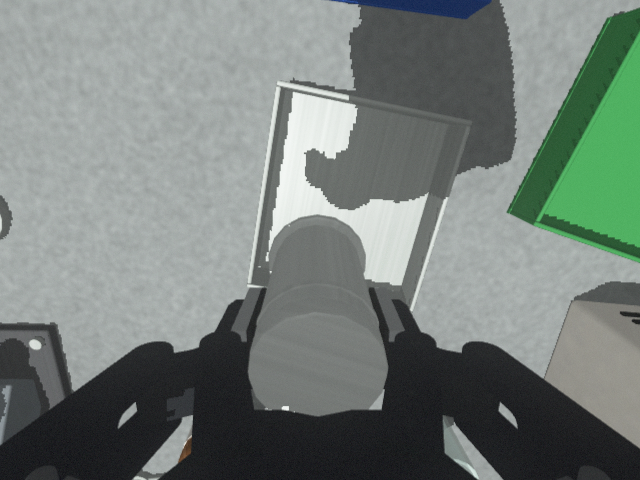

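The wrist view shows the box below, with the sleeve upright in the jaws. The top disc width of 138 px puts the foot about 45 mm beyond the TCP, so the floor should be met at TCP z ≈ 0.049.

>>> {"name": "move_arm", "arguments": {"plan": "0.0034 0.0065 0.015 0 0.5 0.2 -1;0.003 0.0066 0.03 0 0.5 0.2 -1;0.003 0.0066 0.03 0 0.5 0.2 -1;0.0026 0.0066 0.03 0 0.5 0.2 -1;0 0 0.018 0 0 0 -1;0 0 0 0 0 0 -1"}}

```text
time_s: 8.0
ee_pos: [0.408, 0.311, 0.0683]
orientation: [0.001, -0.039, 0.999, 0.001]
ft_force: [0.0, -1.0, -1.1]
gripper_width: 0.0421
```

```bash
python3 - <<'E'
from h import *
p,R,s=pose();print(p,s["ft_force"],s["wrist_torque"]);rows(p,R,[.4069,.3189,.048],DOWN,2)
E
```

```text
[0.40796523 0.31100804 0.06829499] [ 0.03544627 -1.02349187 -1.13283082] [-0.08142046  0.09027801  0.00945676]
0.0002 0.004 0.0102 0.04 0.05 -0.17
0.0002 0.004 0.0102 0.04 0.05 -0.17
```

>>> {"name": "move_arm", "arguments": {"plan": "0 0 0.009 0 0 0 -1;0 0 0.005 0 0 0 -1;0 0 0.004 0 0 0 -1;0 0 0.002 0 0 0 -1;0 0 0 0 0 0 -1"}}

```text
time_s: 8.42
ee_pos: [0.4099, 0.3129, 0.0526]
orientation: [0.004, -0.039, 0.999, 0.003]
ft_force: [-0.9, -0.0, -2.2]
gripper_width: 0.0424
```

>>> {"name": "move_arm", "arguments": {"plan": "0 0 0.002 0 0 0 -1;0 0 0.002 0 0 0 -1;0 0 0 0 0 0 -1;0 0 0 0 0 0 -1"}}

```text
time_s: 8.75
ee_pos: [0.4101, 0.3131, 0.0486]
orientation: [0.004, -0.039, 0.999, 0.003]
ft_force: [-0.7, 1.0, -0.2]
gripper_width: 0.0422
```

>>> {"name": "move_arm", "arguments": {"plan": "0 0 0.002 0 0 0 -1;0 0 0.002 0 0 0 -1;0 0 0 0 0 0 -1;0 0 0 0 0 0 -1"}}

```text
time_s: 9.08
ee_pos: [0.4106, 0.313, 0.0462]
orientation: [0.003, -0.039, 0.999, 0.004]
ft_force: [-12.7, -7.5, 50.8]
gripper_width: 0.0425
```

Floor contact at TCP z ≈ 0.047, as expected. Next I ease off, release and lift.

>>> {"name": "move_arm", "arguments": {"plan": "0 0 -0.001 0 0 0 -1;0 0 -0.001 0 0 0 -1;0 0 0 0 0 0 1;0 0 0 0 0 0 1;0 0 0 0 0 0 1;0 0 0 0 0 0 1;0 0 0 0 0 0 1;0 0 0 0 0 0 1"}}

```text
time_s: 9.75
ee_pos: [0.41, 0.3127, 0.0463]
orientation: [0.003, -0.039, 0.999, 0.002]
ft_force: [1.1, -0.0, -0.9]
gripper_width: 0.0854
```

>>> {"name": "move_arm", "arguments": {"plan": "0 0 -0.02 0 0 0 1;0 0 -0.03 0 0 0 1;0 0 -0.035 0 0 0 1;0 0 -0.035 0 0 0 1;0 0 0 0 0 0 1"}}

```text
time_s: 10.17
ee_pos: [0.4114, 0.3132, 0.1714]
orientation: [0.005, -0.039, 0.999, 0.005]
ft_force: [0.3, 0.7, 1.4]
gripper_width: 0.0855
```

```bash
python3 - <<'E'
from h import *
from cell import imaging
p,R,s=pose();print(p,s["gripper_width"],s["time_s"])
out=[]
for n,(x,y,w,h) in(("side",(220,150,120,100)),("top",(170,200,120,100))):
    d=imaging.read_camera(n)["img"];out.append(cv2.resize(d[y:y+h,x:x+w,::-1],(400,333),interpolation=cv2.INTER_CUBIC))
cv2.imwrite("pics/box.png",np.hstack(out))
rows(p,R,[.4426,-.1428,.165],DOWN,13)
E
```

```text
[0.41138198 0.31323746 0.17135316] 0.08549777599060061 10.1667
0.0003 -0.0352 0.0002 0.04 0.05 -0.03
0.0003 -0.0352 0.0002 0.04 0.05 -0.03
0.0004 -0.0352 0.0002 0.04 0.05 -0.03
0.0004 -0.0352 0.0002 0.04 0.05 -0.03
0.0004 -0.0352 0.0003 0.04 0.05 -0.03
0.0004 -0.0352 0.0003 0.04 0.05 -0.03
0.0004 -0.0352 0.0003 0.04 0.05 -0.03
0.0005 -0.0352 0.0003 0.04 0.05 -0.03
0.0005 -0.0352 0.0004 0.04 0.05 -0.03
0.0005 -0.0352 0.0004 0.04 0.05 -0.03
0.0005 -0.0352 0.0004 0.04 0.05 -0.03
0.0005 -0.0352 0.0004 0.04 0.05 -0.03
0.0005 -0.0352 0.0005 0.04 0.05 -0.03
```

View pics/box.png

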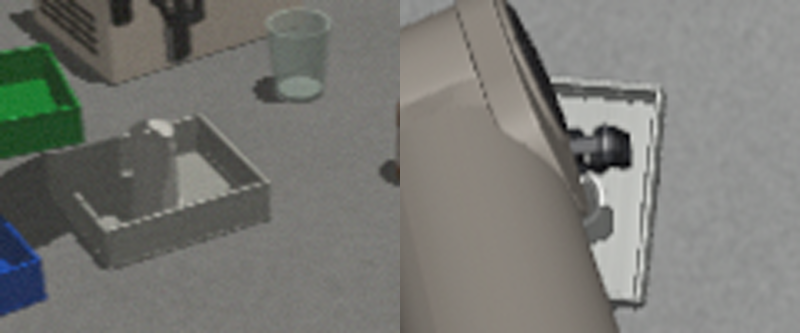

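The sleeve stands upright in the box. Now I go to the second sleeve, bowing outward to stay in reach.

>>> {"name": "move_arm", "arguments": {"plan": "-0.008 -0.033 0 0 0 0 1;-0.008 -0.033 0 0 0 0 1;-0.008 -0.033 0 0 0 0 1;-0.008 -0.033 0 0 0 0 1;-0.008 -0.033 0 0 0 0 1;-0.008 -0.033 0 0 0 0 1;-0.008 -0.033 0 0 0 0 1;0 0 0 0 0 0 1"}}

```text
time_s: 10.93
ee_pos: [0.4838, 0.0798, 0.1652]
orientation: [0.003, -0.036, 0.999, 0.001]
ft_force: [-0.4, -1.3, 0.4]
gripper_width: 0.0856
```

>>> {"name": "move_arm", "arguments": {"plan": "0.0035 -0.0325 0 0 0 0 1;0.0035 -0.0325 0 0 0 0 1;0.0035 -0.0325 0 0 0 0 1;0.0035 -0.0325 0 0 0 0 1;0.0035 -0.0325 0 0 0 0 1;0.0035 -0.0325 0 0 0 0 1;0.0035 -0.0325 0 0 0 0 1;0 0 0 0 0 0 1"}}

```text
time_s: 11.6
ee_pos: [0.4749, -0.1486, 0.164]
orientation: [0.003, -0.036, 0.999, 0.001]
ft_force: [-0.7, 0.4, 0.1]
gripper_width: 0.0855
```

```bash
python3 - <<'E'
from h import *
p,R,s=pose();print(p,s["time_s"]);rows(p,R,[.4426,-.1428,.15],DOWN,2)
E
```

```text
[ 0.47490241 -0.14860653  0.16401336] 11.6
0.0159 0.004 0.0069 0.07 0.18 -0.37
0.0159 0.0041 0.007 0.07 0.18 -0.37
```

>>> {"name": "move_arm", "arguments": {"plan": "0.016 0.004 0.007 0 0.2 -0.4 1;0.016 0.004 0.007 0 0.2 -0.4 1;0 0 0 0 0 0 1"}}

```text
time_s: 11.85
ee_pos: [0.4402, -0.1368, 0.1482]
orientation: [-0.002, -0.045, 0.999, 0.003]
ft_force: [-0.4, 0.4, -0.9]
gripper_width: 0.0857
```

```bash
python3 - <<'E'
from h import *
from cell import imaging
p,R,s=pose();d=imaging.read_camera("wrist");print(p)
g=cv2.cvtColor(d["img"],cv2.COLOR_RGB2GRAY);cv2.imwrite("pics/w4.png",g)
Mi=np.linalg.inv(d["tool_from_camera"])
E=[]
for a in np.linspace(0,6.283,73):
    c=Mi@np.r_[R.inv().apply(np.array([.4427+.022*np.cos(a),-.1427+.022*np.sin(a),.09])-p),1];E.append([d["fx"]*c[0]/c[2]+d["cx"],d["fy"]*c[1]/c[2]+d["cy"]])
E=np.array(E);print("pred",E.min(0),E.max(0))
u,v=E.mean(0).astype(int)
m=(g>225).astype(np.uint8);n,l,st,ce=cv2.connectedComponentsWithStats(m);print([(st[i].tolist(),ce[i].round(1)) for i in range(1,n) if st[i,4]>300])
print("row",u-60,g[v+10,u-60:u+60:3]);print("col",v-50,g[v-50:v+60:3,u])
rows(p,R,[.4427,-.1427,.051],DOWN,4)
E
```

```text
[ 0.44016321 -0.13683298  0.14824712]
pred [269.29558942 227.30281315] [344.44992165 298.11617087]
[([106, 133, 23, 114, 1360], array([119.9, 186.4])), ([80, 158, 14, 65, 367], array([ 86. , 190.3])), ([95, 158, 7, 89, 327], array([ 98. , 197.4])), ([270, 258, 70, 39, 1902], array([303.7, 276.4])), ([111, 450, 20, 30, 365], array([118.8, 467.6]))]
row 246 [171 172 170 165 165 168 165 165 182 252 252 251 251 252 251 251 251 251
 250 251 250 250 250 249 250 250 248 248 248 248 246 232 169 173 165 170
 171 168 162 160]
col 213 [112 112 116 111 113 131 127 130 128 127 131 126 128 128 131 129 128 250
 250 251 250 250 249 249 248 248 248 248 172 162 165 161 162 162 163 167
 165]
-0.0006 -0.0017 0.0243 0.08 -0.06 0.1
-0.0006 -0.0016 0.0243 0.08 -0.06 0.1
-0.0006 -0.0016 0.0243 0.08 -0.06 0.1
-0.0005 -0.0015 0.0243 0.08 -0.06 0.1
```

>>> {"name": "move_arm", "arguments": {"plan": "-0.0006 -0.0017 0.024 0 0 0 1;-0.0006 -0.0016 0.024 0 0 0 1;-0.0006 -0.0016 0.024 0 0 0 1;-0.0005 -0.0015 0.024 0 0 0 1;0 0 0 0 0 0 1;0 0 0 0 0 0 1"}}

```text
time_s: 12.4
ee_pos: [0.4463, -0.1433, 0.0538]
orientation: [-0.001, -0.046, 0.999, 0.002]
ft_force: [-0.0, -0.2, -0.0]
gripper_width: 0.0855
```

>>> {"name": "move_arm", "arguments": {"plan": "0 0 0 0 0 0 -1;0 0 0 0 0 0 -1;0 0 0 0 0 0 -1;0 0 0 0 0 0 -1;0 0 0 0 0 0 -1;0 0 0 0 0 0 -1;0 0 0 0 0 0 -1;0 0 0 0 0 0 -1", "newtons": 60}}

```text
time_s: 13.07
ee_pos: [0.4477, -0.1427, 0.0555]
orientation: [0.001, -0.046, 0.999, 0.002]
ft_force: [-2.5, 0.6, 14.3]
gripper_width: 0.0432
```

```bash
python3 - <<'E'
from h import *
p,R,s=pose();print(p,s["gripper_width"],s["ft_force"])
C=COL+np.array([0,.0013,0]); via=C+PZ*.196; print(via)
up=p+[0,0,.17]; rows(p,R,up,R,5)
rows(up,R,via,PIN,8)
E
```

```text
[ 0.44771481 -0.14274362  0.05551591] 0.043150066599481555 [-2.53308845  0.59761243 14.25731111]
[ 0.54834801 -0.02595156  0.23374098]
-0.0001 0.0002 -0.034 0.0 0.0 0.0
-0.0001 0.0002 -0.034 0.0 0.0 0.0
-0.0001 0.0002 -0.034 0.0 0.0 0.0
-0.0001 0.0002 -0.034 0.0 0.0 0.0
-0.0001 0.0002 -0.034 0.0 0.0 0.0
-0.0139 0.0134 -0.0009 0.05 -3.73 0.05
-0.0139 0.0134 -0.0 0.05 -3.73 0.05
-0.0139 0.0134 0.0009 0.05 -3.73 0.05
-0.0138 0.0134 0.0017 0.05 -3.73 0.05
-0.0136 0.0134 0.0026 0.05 -3.73 0.05
-0.0134 0.0134 0.0035 0.05 -3.73 0.05
-0.0131 0.0135 0.0043 0.05 -3.73 0.05
-0.0128 0.0135 0.0052 0.05 -3.73 0.05
```

The sleeve sits about 5 mm toward +x in the tool, because the TCP ended at x = 0.4477 against a sleeve x of 0.4427. I compensate for it at the pin.

>>> {"name": "move_arm", "arguments": {"plan": "0 0 -0.034 0 0 0 -1;0 0 -0.034 0 0 0 -1;0 0 -0.034 0 0 0 -1;0 0 -0.034 0 0 0 -1;0 0 -0.034 0 0 0 -1"}}

```text
time_s: 13.48
ee_pos: [0.4463, -0.1439, 0.2258]
orientation: [-0.0, -0.046, 0.999, 0.002]
ft_force: [0.9, 1.9, -0.9]
gripper_width: 0.0423
```

>>> {"name": "move_arm", "arguments": {"plan": "-0.0145 0.0134 -0.0009 0 -3.73 0 -1;-0.0145 0.0134 0 0 -3.73 0 -1;-0.0145 0.0134 0.0009 0 -3.73 0 -1;-0.0145 0.0134 0.0017 0 -3.73 0 -1;-0.014 0.0134 0.0026 0 -3.73 0 -1;-0.014 0.0134 0.0035 0 -3.73 0 -1;-0.0135 0.0135 0.0043 0 -3.73 0 -1;-0.0135 0.0135 0.005 0 -3.73 0 -1"}}

```text
time_s: 14.15
ee_pos: [0.5517, -0.0248, 0.2344]
orientation: [0.259, -0.044, 0.965, 0.016]
ft_force: [0.7, -0.9, -2.4]
gripper_width: 0.0427
```

```bash
python3 - <<'E'
from h import *
from cell import imaging
pinrep()
p,R,s=pose();C=COL+np.array([0,.0013,0])
rows(p,R,C+PZ*.196-PIN.apply([.005,0,0]),PIN,2)
d=imaging.read_camera("wrist");g=cv2.cvtColor(d["img"],cv2.COLOR_RGB2GRAY)
Mi=np.linalg.inv(d["tool_from_camera"])
def pr(X):
    c=Mi@np.r_[X,1];return np.array([d["fx"]*c[0]/c[2]+d["cx"],d["fy"]*c[1]/c[2]+d["cy"]])
t=np.linspace(0,6.283,73)
for ox in(0,.005):
    for h,r in((-.0345,.022),(.0495,.026)):
        E=np.array([pr([ox+r*np.cos(a),r*np.sin(a),h]) for a in t]);print(ox,h,E.min(0).round(1),E.max(0).round(1))
a=d["img"][90:430,230:410,::-1];cv2.imwrite("pics/w5.png",cv2.resize(a,None,fx=3,fy=1.7,interpolation=cv2.INTER_CUBIC))
print("col",pr(R.inv().apply(C-p)))
yx=np.array([np.cos(yaw),np.sin(yaw),0]);yy=np.array([-np.sin(yaw),np.cos(yaw),0]);G=np.array([.6528,-.0178,.013])
print("screws",[pr(R.inv().apply(G+a*.0625*yx+b*.0475*yy-p)).round(1).tolist() for a in(-1,1) for b in(-1,1)])
E
```

```text
TCP in pin frame mm [  3.4   2.2 194.8] F in pin [-0.7 -0.9 -2.4] tau [-0.15  0.75 -0.09] w 0.0427 t 14.15
-0.0008 -0.0004 -0.0006 0.31 0.04 0.12
-0.0008 -0.0004 -0.0006 0.31 0.04 0.12
0 -0.0345 [253.8 291.6] [382.9 404.5]
0 0.0495 [271.4 219.5] [364.  306.6]
0.005 -0.0345 [253.1 277.2] [383.6 392.7]
0.005 0.0495 [271.1 210.4] [364.4 298.8]
col [314.1918151  206.94842984]
screws [[262.2, 124.7], [364.8, 125.3], [272.7, 222.4], [353.7, 222.5]]
```

View pics/w5.png

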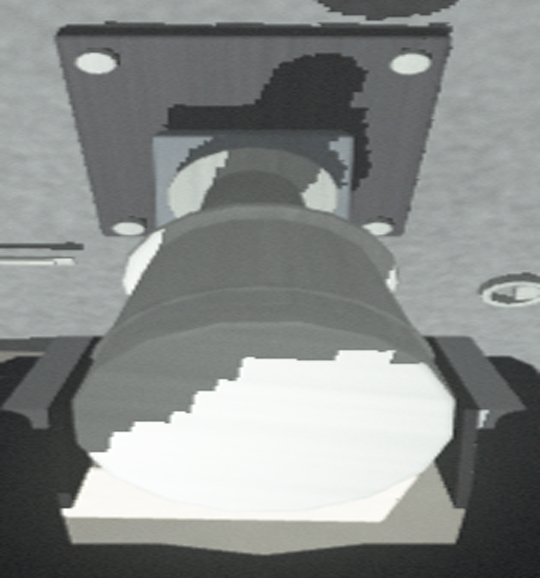

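The wrist zoom agrees with a sleeve offset of 5 mm in tool x (flange far edge at row 210.6, predicted 210.4). The screws sit +1 px/+2 px from the model, so the pin axis is about +2 mm in pin x. I shift tool x by −3.5 mm and slide on.

>>> {"name": "move_arm", "arguments": {"plan": "-0.0035 0.0005 0.015 0.3 0 0.1 -1;0 0 0.015 0.3 0 0.1 -1;0 0 0.015 0 0 0 -1;0 0 0.012 0 0 0 -1;0 0 0.012 0 0 0 -1;0 0 0.01 0 0 0 -1;0 0 0 0 0 0 -1"}}

```text
time_s: 14.78
ee_pos: [0.5893, -0.0211, 0.1715]
orientation: [0.255, -0.042, 0.966, 0.011]
ft_force: [-1.2, -0.2, -2.6]
gripper_width: 0.0424
```

```bash
python3 -c "
from h import *
pinrep()"
```

```text
TCP in pin frame mm [  4.7   2.7 121.4] F in pin [-2.3 -0.1 -1.6] tau [-0.08  0.87  0.03] w 0.0424 t 14.7833
```

>>> {"name": "move_arm", "arguments": {"plan": "-0.001 0 0.006 0 0 0 -1;0 0 0.006 0 0 0 -1;0 0 0.006 0 0 0 -1;0 0 0.006 0 0 0 -1;0 0 0 0 0 0 -1"}}

```text
time_s: 15.2
ee_pos: [0.6018, -0.0201, 0.1524]
orientation: [0.256, -0.042, 0.966, 0.011]
ft_force: [-1.4, -0.8, -5.0]
gripper_width: 0.0428
```

```bash
python3 -c "
from h import *
pinrep()"
```

```text
TCP in pin frame mm [ 6.   2.6 98.6] F in pin [-3.7 -0.7 -3.6] tau [-0.14  1.24 -0.05] w 0.0428 t 15.2
```

>>> {"name": "move_arm", "arguments": {"plan": "0 0 0.006 0 0 0 -1;0 0 0.006 0 0 0 -1;0 0 0.006 0 0 0 -1;0 0 0.004 0 0 0 -1;0 0 0 0 0 0 -1"}}

```text
time_s: 15.62
ee_pos: [0.6126, -0.0193, 0.1334]
orientation: [0.256, -0.042, 0.966, 0.011]
ft_force: [-2.2, -0.9, -6.6]
gripper_width: 0.0425
```

```bash
python3 -c "
from h import *
pinrep()"
```

```text
TCP in pin frame mm [ 5.8  2.5 76.7] F in pin [-5.3 -0.7 -4.6] tau [-0.42  1.62 -0.15] w 0.0425 t 15.6167
```

It passed the reject stop freely, so this one is good. I go on to the collar.

>>> {"name": "move_arm", "arguments": {"plan": "0 0 0.006 0 0 0 -1;0 0 0.006 0 0 0 -1;0 0 0.005 0 0 0 -1;0 0 0 0 0 0 -1"}}

```text
time_s: 15.95
ee_pos: [0.6209, -0.0188, 0.1185]
orientation: [0.256, -0.042, 0.966, 0.011]
ft_force: [-2.3, -2.1, -7.9]
gripper_width: 0.0429
```

>>> {"name": "move_arm", "arguments": {"plan": "0 0 0.002 0 0 0 -1;0 0 0.002 0 0 0 -1;0 0 0 0 0 0 -1;0 0 0 0 0 0 -1"}}

```text
time_s: 16.28
ee_pos: [0.6226, -0.0189, 0.1164]
orientation: [0.255, -0.042, 0.966, 0.011]
ft_force: [-7.7, -4.5, -7.8]
gripper_width: 0.0424
```

```bash
python3 -c "
from h import *
pinrep()"
```

```text
TCP in pin frame mm [ 6.   2.1 57. ] F in pin [-10.8  -3.8  -2.7] tau [-1.12  2.83 -0.48] w 0.0424 t 16.2833
```

>>> {"name": "move_arm", "arguments": {"plan": "0 0 0.002 0 0 0 -1;0 0 0.002 0 0 0 -1;0 0 0 0 0 0 -1;0 0 0 0 0 0 -1"}}

```text
time_s: 16.62
ee_pos: [0.6244, -0.0192, 0.1152]
orientation: [0.254, -0.041, 0.966, 0.012]
ft_force: [-38.3, -5.4, 32.6]
gripper_width: 0.0429
```

```bash
python3 -c "
from h import *
pinrep()"
```

```text
TCP in pin frame mm [ 6.9  1.6 55.1] F in pin [-17.1  -2.1  47.5] tau [-0.95  4.3  -0.13] w 0.0429 t 16.6167
```

Axial force rises to 47 N at TCP 55.1 mm along the pin, so the foot is on the collar. **Good sleeve**, home. Next I withdraw and take it to the tray.

>>> {"name": "move_arm", "arguments": {"plan": "0 0 -0.004 0 0 0 -1;0 0 -0.01 0 0 0 -1;0 0 -0.015 0 0 0 -1;0 0 -0.015 0 0 0 -1;0 0 -0.015 0 0 0 -1;0 0 -0.02 0 0 0 -1;0 0 -0.02 0 0 0 -1;0 0 -0.004 0 0 0 -1"}}

```text
time_s: 17.28
ee_pos: [0.5797, -0.0217, 0.1999]
orientation: [0.256, -0.042, 0.966, 0.012]
ft_force: [0.5, -0.2, -2.5]
gripper_width: 0.0427
```

```bash
python3 - <<'E'
from h import *
pinrep();p,R,s=pose()
rows(p,R,[.461,-.3512,.20],DOWN,14)
E
```

```text
TCP in pin frame mm [ 10.6   2.9 150.9] F in pin [-0.8 -0.2 -2.4] tau [-0.08  0.77  0.04] w 0.0427 t 17.2833
0.0091 -0.0227 -0.0052 0.01 2.12 0.01
0.0093 -0.0227 -0.0049 0.01 2.12 0.01
0.0095 -0.0227 -0.0045 0.01 2.12 0.01
0.0096 -0.0227 -0.0042 0.01 2.12 0.01
0.0098 -0.0227 -0.0038 0.01 2.12 0.01
0.0099 -0.0227 -0.0035 0.01 2.12 0.01
0.01 -0.0227 -0.0031 0.01 2.12 0.01
0.0101 -0.0227 -0.0027 0.01 2.12 0.01
0.0102 -0.0227 -0.0023 0.01 2.12 0.01
0.0103 -0.0227 -0.0019 0.01 2.12 0.01
0.0103 -0.0227 -0.0016 0.01 2.12 0.01
0.0104 -0.0227 -0.0012 0.01 2.12 0.01
0.0104 -0.0227 -0.0008 0.01 2.12 0.01
0.0104 -0.0227 -0.0004 0.01 2.12 0.01
```

>>> {"name": "move_arm", "arguments": {"plan": "0.009 -0.0227 -0.0052 0 2.12 0 -1;0.0093 -0.0227 -0.005 0 2.12 0 -1;0.0095 -0.0227 -0.0045 0 2.12 0 -1;0.0096 -0.0227 -0.0042 0 2.12 0 -1;0.0098 -0.0227 -0.0038 0 2.12 0 -1;0.01 -0.0227 -0.0035 0 2.12 0 -1;0.01 -0.0227 -0.0031 0 2.12 0 -1;0.01 -0.0227 -0.0027 0 2.12 0 -1"}}

```text
time_s: 17.95
ee_pos: [0.5118, -0.2113, 0.1998]
orientation: [0.109, -0.044, 0.993, 0.005]
ft_force: [0.6, -0.5, -1.9]
gripper_width: 0.0428
```

>>> {"name": "move_arm", "arguments": {"plan": "0.01 -0.0227 -0.0023 0 2.12 0 -1;0.0103 -0.0227 -0.002 0 2.12 0 -1;0.0103 -0.0227 -0.0016 0 2.12 0 -1;0.0104 -0.0227 -0.0012 0 2.12 0 -1;0.0104 -0.0227 -0.0008 0 2.12 0 -1;0.0104 -0.0227 -0.0004 0 2.12 0 -1;0 0 0 0 0 0 -1"}}

```text
time_s: 18.53
ee_pos: [0.4606, -0.3556, 0.2007]
orientation: [-0.003, -0.042, 0.999, -0.003]
ft_force: [-0.9, 0.6, -2.5]
gripper_width: 0.0425
```

```bash
python3 - <<'E'
from h import *
p,R,s=pose();print(p,s["ft_force"],s["time_s"])
rows(p,R,[.461,-.3512,.075],DOWN,5)
E
```

```text
[ 0.46062582 -0.35561289  0.20071141] [-0.86911856  0.58945724 -2.47061502] 18.5333
-0.0003 0.001 0.0251 -0.06 -0.06 -0.0
-0.0003 0.001 0.0251 -0.06 -0.06 -0.0
-0.0002 0.0009 0.0251 -0.06 -0.06 -0.0
-0.0002 0.0009 0.0251 -0.06 -0.06 -0.0
-0.0002 0.0009 0.0251 -0.06 -0.06 -0.0
```

Floor contact is expected at TCP z ≈ 0.059.

>>> {"name": "move_arm", "arguments": {"plan": "0 0.001 0.025 0 0 0 -1;0 0.001 0.025 0 0 0 -1;0 0.001 0.025 0 0 0 -1;0 0.001 0.025 0 0 0 -1;0 0.001 0.025 0 0 0 -1;0 0 0.006 0 0 0 -1;0 0 0.005 0 0 0 -1;0 0 0 0 0 0 -1"}}

```text
time_s: 19.2
ee_pos: [0.4615, -0.3467, 0.0638]
orientation: [-0.001, -0.044, 0.999, -0.001]
ft_force: [0.6, -0.6, -1.4]
gripper_width: 0.0428
```

>>> {"name": "move_arm", "arguments": {"plan": "0 0 0.002 0 0 0 -1;0 0 0.001 0 0 0 -1;0 0 0 0 0 0 -1"}}

```text
time_s: 19.45
ee_pos: [0.4618, -0.3466, 0.0608]
orientation: [-0.001, -0.044, 0.999, -0.001]
ft_force: [-0.5, -0.5, -2.8]
gripper_width: 0.0431
```

>>> {"name": "move_arm", "arguments": {"plan": "0 0 0.002 0 0 0 -1;0 0 0.0015 0 0 0 -1;0 0 0 0 0 0 -1;0 0 0 0 0 0 -1"}}

```text
time_s: 19.78
ee_pos: [0.4616, -0.3469, 0.0583]
orientation: [-0.0, -0.044, 0.999, -0.0]
ft_force: [-8.4, 5.9, 32.5]
gripper_width: 0.0425
```

Contact at 0.058, as expected. I ease off, release and lift clear.

>>> {"name": "move_arm", "arguments": {"plan": "0 0 -0.001 0 0 0 -1;0 0 0 0 0 0 -1;0 0 0 0 0 0 1;0 0 0 0 0 0 1;0 0 0 0 0 0 1;0 0 0 0 0 0 1;0 0 0 0 0 0 1;0 0 0 0 0 0 1"}}

```text
time_s: 20.45
ee_pos: [0.4613, -0.3464, 0.0575]
orientation: [-0.001, -0.044, 0.999, -0.0]
ft_force: [-0.9, 0.7, -1.2]
gripper_width: 0.0854
```

>>> {"name": "move_arm", "arguments": {"plan": "0 0 -0.02 0 0 0 1;0 0 -0.03 0 0 0 1;0 0 -0.035 0 0 0 1;0 0 -0.035 0 0 0 1;0 0 -0.03 0 0 0 1;0 0 0 0 0 0 1;0 0 0 0 0 0 1"}}

```text
time_s: 21.03
ee_pos: [0.4624, -0.3466, 0.209]
orientation: [0.0, -0.044, 0.999, -0.001]
ft_force: [-0.1, -0.0, -0.5]
gripper_width: 0.0858
```

```bash
python3 - <<'E'
from h import *
from cell import imaging
p,R,s=pose();print(p,s["ft_force"],s["gripper_width"],s["time_s"])
def px(n,X):
    d=cams[n];c=d["world_to_cam"]@np.r_[X,1];return np.array([d["fx"]*c[0]/c[2]+d["cx"],d["fy"]*c[1]/c[2]+d["cy"]])
now={n:imaging.read_camera(n)["img"] for n in("side","top")}
# bystander check: image patch difference against the start
for nm,X in dict(flange=(.4558,-.0204,.01),jar=(.6213,-.2407,.04),bottle=(.6557,.2151,.06),septa=(.6443,-.4369,.015)).items():
    o=[]
    for n in now:
        u,v=px(n,X).astype(int);a=cams[n]["img"][v-12:v+13,u-12:u+13].astype(int);b=now[n][v-12:v+13,u-12:u+13].astype(int);o.append(round(float(np.abs(a-b).mean()),1))
    print(nm,o)
# sleeve in tray / box: bright top disc vs prediction
for nm,X in dict(tray=(.4566,-.347,.094),box=(.410,.313,.094)).items():
    for n in now:
        u,v=px(n,X);u0,v0=int(u)-12,int(v)-12;g=cv2.cvtColor(now[n],cv2.COLOR_RGB2GRAY)[v0:v0+25,u0:u0+25]
        m=(g>0.93*g.max()).astype(np.uint8);k,l,st,ce=cv2.connectedComponentsWithStats(m);i=1+st[1:,4].argmax();print(nm,n,"pred",(u,v),"disc",ce[i]+[u0,v0],st[i,2:])
out=[cv2.resize(now["side"][y:y+100,x:x+120,::-1],(390,325),interpolation=cv2.INTER_CUBIC) for x,y in((220,150),(370,250))]
cv2.imwrite("pics/end.png",np.hstack(out))
E
```

```text
[ 0.46243098 -0.34657188  0.20896672] [-0.07787666 -0.03193934 -0.46229862] 0.08582835695026593 21.0333
flange [17.8, 4.2]
jar [17.3, 4.0]
bottle [14.1, 3.1]
septa [15.8, 4.0]
tray side pred (np.float64(431.66507037687524), np.float64(305.358492409575)) disc [434.35294118 303.70588235] [15  9 68]
tray top pred (np.float64(474.9362292486694), np.float64(232.86613890312722)) disc [462.  223.5] [1 2 2]
box side pred (np.float64(266.11667590191865), np.float64(188.29663807132135)) disc [264.61403509 188.9122807 ] [12  7 57]
box top pred (np.float64(216.3920409457914), np.float64(253.39985363634088)) disc [216.96629213 255.92696629] [ 16  15 178]
```

```bash
python3 -c "
from cell import arm
print(arm.hand_in())"
```

```text
the job is handed in; nothing more can be done
None
```

Both sleeves were tried on the pin and put away, and the job was handed in with the clock at about 21 s. No verdict was reported.

- **Left sleeve (reject):** It stopped with about 43 N of axial force, its foot about 33 mm short of the collar. It slid about 9 mm up in the grip while I pushed. It now stands in the deep box on the left.
- **Right sleeve (good):** It passed the reject stop freely and came to rest on the collar, with the axial force rising to 47 N at the expected depth. I had gripped it about 5 mm off centre and corrected for that at the pin. It now stands in the shallow tray on the right.

**Last checks**
- **Box sleeve:** the top disc is within 3 px of its predicted place in both fixed cameras.
- **Tray sleeve:** the top disc is about 3 px from prediction in the side camera. The top camera gave no usable fix on it, probably because the arm was in the way.
- **Gripper:** open and lifted clear, touching nothing.
- **Bystanders:** flange, jar, bottle and septa box showed no local change, only about the same small difference at each. I did not check the beaker, wrench or screwdriver one by one; the arm stayed clear of them.
- **Final picture:** it could not be viewed because the 12-picture limit was reached, so the end state was checked by numbers only.

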